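# Build up the macro lens column on a camera

### The job

The camera lies on its back with its lens mount facing up: first take the red body cap off the mount and lay it flat in the green tray. Then build the lens column on the mount, each part seated fully home and upright in the one below and set down, not dropped: the silver adapter ring first, then the black extension tube with the yellow rim, and last the white lens. Let go of everything, and leave the black lens, the battery and the travel mug where they are.

Things in the scene. Friction and masses are not known exactly. Their poses are not given: they have to be found in the camera images.
- cap_mid (a point): Red round body cap with an orange disc on top, 57 mm across, 21 mm high in all: a rim part 16 mm high over a tapered foot 5 mm high (43 to 36 mm wide). 40 g. Loose: it starts on the camera's mount, its foot in the socket, and lifts straight off. The point is its centre, half-way up (10.5 mm above its bottom); z is its own up axis.
- ring_mid (a point): Silver aluminium adapter ring, 56 mm across, 32 mm high in all: body 26 mm high, in its top is a round socket 49 mm wide and 8 mm deep inside a flat rim. Underneath is a centred foot 6 mm high, tapering from 43 mm wide at the body to 36 mm at the bottom, on which it stands. About 120 g. The point is its centre, half-way up (16 mm above its bottom); z is its up axis.
- tube_mid (a point): Black extension tube with a bright yellow top rim, 60 mm across, 44 mm high in all: body 38 mm high, in its top is a round socket 49 mm wide and 8 mm deep inside a flat rim. Underneath is a centred foot 6 mm high, tapering from 43 mm wide at the body to 36 mm at the bottom, on which it stands. About 160 g. The point is its centre, half-way up (22 mm above its bottom); z is its up axis.
- lens_mid (a point): White lens with a grey grip band, a thin red line and a greenish front glass on top, 64 mm across (65 over the bands), 78 mm high in all: body 72 mm high. Underneath is a centred foot 6 mm high, tapering from 43 mm wide at the body to 36 mm at the bottom, on which it stands. About 420 g. The point is its centre, half-way up (39 mm above its bottom); z is its up axis.
- camera_mount (a point): The steel lens mount of the fixed black camera, a boxy body 105 x 119 mm and 70 mm high; the mount stands up from the middle of its top, 54 mm across (60 mm for its lowest 6 mm), to 92 mm above the table, with a round socket 49 mm wide and 8 mm deep in its flat rim. The point is the centre of the mount at the height of the rim; z up. Each foot enters the socket with 3 mm of play all round, and its body then rests on the rim.
- tray_in (a point): The fixed green open tray for caps, 130 x 130 mm outside, 18 mm high, walls 4 mm, floor about 4 mm thick. The point is the centre of its inner floor; x and y run along its sides.
- black_lens_mid (a point): Bystander: black lens with a red band and an amber front glass, 64 mm across, 78 mm high, standing loose on the table; leave it. The point is its centre, 39 mm up.
- battery_mid (a point): Bystander: grey camera battery with a black label panel, 100 mm (its x) by 70 mm (y), 50 mm high, loose; leave it. The point is its centre, 25 mm up.
- mug_mid (a point): Bystander: tall sage-green travel mug with black lid and white handle, 90 mm across, 198 mm high, its handle reaching 87 mm from the axis along its own x; loose; leave it. The point lies on its axis, 100 mm above the table.
Not all that is in view belongs to the job. Of the things shaped like the part that bears tray_in, the green one is meant. There is more than one size of the part that bears ring_mid; the job needs the larger.

How it is judged:
By the outcome, as a careful person would: the job done as asked, in the order asked, and still so for the second after the job is handed in, with the robot touching nothing.
It also fails if it takes over 118 s, if anything falls off the work surface, if the arm or the gripper's body presses on something with over 40 N, if the wrist force passes 120 N, or if a joint passes its speed limit or range.

### The arm

A 6-joint arm with a two-finger parallel gripper is mounted at the origin on the work surface. World frame = base frame: x ahead of the robot, y to its left, z up, the work surface at z = 0. Lengths are in m, angles in rad, forces in N, time in s.
With the tool pointing down it reaches from about 0.3 to 0.875 m from the base axis. Payload 6.4 kg.
Tool frame: the origin (TCP) lies midway between the tips of the shut fingers; the grasp point (between the pads) lies 19 mm behind it; z points along the fingers, y is the line along which they close (so a half turn about z gives the same grasp; the last joint's range is limited). The gripper opens to 85 mm and grips with 20 to 120 N. Pads are 22 mm wide; open, the fingers measure 114 mm over their backs; the gripper's body (76 mm by 85 mm) begins 54 mm behind the grasp point. The pads swing forward as they close: fully open they stand 13 mm farther back than shut.
Start: joints at [-1.463, 0.181, 1.607, -0, 1.354, -0.206], TCP at [0.178, -0.547, 0.231] pointing down, gripper open.
Joint ranges: [-2.99, 2.99], [-0.89, 2.07], [0.3, 2.58], [-1.14, 4.28], [0, 2.63], [-3.12, 3.12]. Speed limits (rad/s): [2.57, 2.57, 3.01, 3.14, 3.14, 3.14].

### API

Orientations are given as a unit quaternion [w, x, y, z].
In Python, from bench import sensors, vision, ctrl gives the robot as it stands.
- The arm moves only by the tool carry_out, never from a script. Its argument "deltas" is text: rows parted by semicolons, each of 7 numbers parted by spaces: the shift along the tool's x, y, z in mm, then the turn, a rotation vector about the tool's x, y, z in rad, then the closure, from 0 (fully open) to 1 (shut). In form: tx ty tz ax ay az claw; .... A call has 1 to 12 rows; each row is the pose to reach, as a shift and turn from the pose commanded when the call began, along the tool's axes at that moment; what a row does not reach only later rows make up. A row lasts 1/8 s, in which the tool goes at most 62.5 mm and 10.7 degrees, less where a joint would pass 70% of its speed; a pose out of reach is approached as far as the arm can. A call with a gripper value outside its range is refused whole. The fingers move at their own pace and stop on an object; the grip force is fixed at half the most. Time passes only in rows, so rows that repeat a pose let the fingers close. It gives the time, the measured TCP pose, the force, the opening and the grip force at its end, in the units of the state.
- sensors.get_obs(): the state, without advancing time (a new reading comes with each control period).
- vision.camera(name): name is "scene" or "top"; returns the picture (420x560x3 uint8, blue, green, red); there is no depth.
- vision.camera_model(name): a dict with "K" (3x3 intrinsics, pixels), "k1" (the pictures are not rectified: a ray, as slopes to the right and down, at radius r is drawn at 1 + k1 r^2 times it, then the intrinsics apply), "extrinsics" (4x4, takes a point from world to camera coordinates). Camera axes: x right, y down, z forward; pixel columns grow to the right and rows downward; lengths in m; the calibration is good to about 2 mm. A picture is of the moment at which its call begins. camera_model takes no time and is no camera call.
- ctrl.hand_in(): hands the job in; it is judged then, once.
The state is a dict: "time_s": time; "q": joint angles; "dq": joint speeds; "joint_efforts": joint torques, N m; "eef_pos": TCP position; "eef_rot": TCP orientation; "wrist_force": force on the tool from outside, world axes, zero at the start; "torque": the same for the moment, N m; "opening": opening from 0.0 (shut) to 1.0 (fully open); "grasp_force": force on a finger pad.
Only numpy, scipy, OpenCV 4.12 (cv2) and the standard library are available. Lean on these libraries where they do the work, as an engineer would, in place of code of your own. Each camera call takes 0.05 s, during which the arm holds its last target. There are 200 camera calls.

## Working session

There is one attempt and no reset: what is moved stays moved. The work goes in short steps, Python scripts to look and compute and a tool call to move; the robot and the scene stay as the last step left them, time stands still between calls to the robot, and variables do not carry over. Pictures are saved under pics/ and viewed, at most 14 in all, crops included, and the job is handed in when it is done.

Besides the shell and the picture viewer there is one more tool, called after "Emit:" in YAML: its name, and indented under it one key for each argument. carry_out: Moves the arm, as the interface text tells. Its arguments: {"type":"object","properties":{"deltas":{"type":"string"}},"required":["deltas"]}

```bash
mkdir -p pics; ls; python3 - <<'E'
from bench import sensors, vision
import cv2,numpy as np
o=sensors.get_obs(); print(o)
for n in("scene","top"):
    cv2.imwrite(f"pics/{n}0.png",vision.camera(n)); m=vision.camera_model(n); print(n,m)
E
```

```text
pics
{'time_s': 0.0, 'q': array([-1.46332894e+00,  1.81523415e-01,  1.60799898e+00, -3.11652211e-05,
        1.35379413e+00, -2.06278562e-01]), 'dq': array([ 0.00127555, -0.00035613,  0.00168418,  0.00213936,  0.00017498,
       -0.00071341]), 'joint_efforts': array([-3.35932627e-04, -4.44872367e+01, -3.51334083e+01, -2.28587883e-04,
        9.10829811e-03,  1.68717978e-06]), 'eef_pos': array([ 0.17741776, -0.54636934,  0.23039842]), 'eef_rot': array([-8.61636064e-04,  9.87719755e-01,  1.56233617e-01,  2.73714599e-05]), 'wrist_force': array([0.58042589, 0.41767547, 0.41972612]), 'torque': array([ 0.02031618, -0.03249508,  0.0429813 ]), 'grasp_force': 0.0, 'opening': 1.0015756198396308}
scene {'K': array([[498.34020992,   0.        , 276.58389881],
       [  0.        , 498.34020992, 216.39702148],
       [  0.        ,   0.        ,   1.        ]]), 'k1': 0.022561713698495377, 'extrinsics': array([[-0.72104606,  0.69284025,  0.00806034,  0.37609656],
       [ 0.49839411,  0.52669516, -0.68861856, -0.19409099],
       [-0.48134799, -0.49250847, -0.72507897,  1.51158739],
       [ 0.        ,  0.        ,  0.        ,  1.        ]])}
top {'K': array([[536.3714621 ,   0.        , 282.13780579],
       [  0.        , 536.3714621 , 218.31111073],
       [  0.        ,   0.        ,   1.        ]]), 'k1': -0.07880099747080896, 'extrinsics': array([[ 0.02437057, -0.99969286,  0.00450211, -0.02983049],
       [-0.99844619, -0.02456543, -0.05001752,  0.52908389],
       [ 0.05011276, -0.00327616, -0.99873819,  1.54576103],
       [ 0.        ,  0.        ,  0.        ,  1.        ]])}
```

View pics/scene0.png

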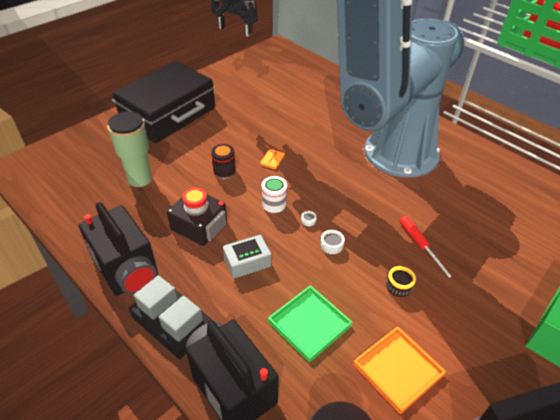

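View pics/top0.png

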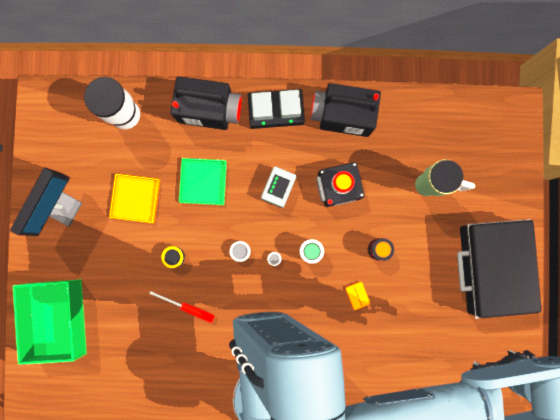

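Candidates: the ring is either the larger one at scene (332,241) / top (240,251) or the smaller one at (309,218) / (274,258). The tray is green at top (203,182), with yellow-orange at (134,198) as the decoy and a big green crate at (48,322). The white lens is at (312,251) and the black lens at (381,249). The cap is at (344,182), and the red camera knobs are not it. The tube is at (172,257). I'll check these in one crop mosaic.

```bash
cat > h.py <<'E'
import cv2,numpy as np
from bench import sensors,vision
from scipy.spatial.transform import Rotation as R
def px2w(n,uv,z):
    m=vision.camera_model(n);K=m["K"];E=m["extrinsics"]
    d=(np.array(uv,float)-K[:2,2])/K[0,0]; s=d.copy()
    for _ in range(20): s=d/(1+m["k1"]*(s@s))
    r=E[:3,:3].T@np.array([*s,1]); c=-E[:3,:3].T@E[:3,3]
    return c+r*(z-c[2])/r[2]
def w2px(n,p):
    m=vision.camera_model(n);E=m["extrinsics"];c=E[:3,:3]@np.array(p,float)+E[:3,3]
    s=c[:2]/c[2]; s=s*(1+m["k1"]*(s@s)); return m["K"][:2,:2]@s+m["K"][:2,2]
def tcp():
    o=sensors.get_obs();q=o["eef_rot"]
    return np.array(o["eef_pos"]),R.from_quat([q[1],q[2],q[3],q[0]])
def crop(img,u,v,w=25,h=25,k=8):
    return cv2.resize(img[v-h:v+h,u-w:u+w],None,fx=k,fy=k,interpolation=cv2.INTER_CUBIC)
E
python3 - <<'E'
from h import *
t=cv2.imread("pics/top0.png")
c=[crop(t,*p) for p in[(240,251),(172,257),(312,251),(344,182)]]
s=cv2.imread("pics/scene0.png")
d=[crop(s,*p) for p in[(332,241),(401,281),(274,195),(196,206)]]
# 4 columns of 200px at 4x each => resize
row=lambda a:np.hstack([cv2.resize(x,(200,200)) for x in a])
big=lambda u,v:cv2.resize(t[v-30:v+30,u-80:u+80],(800,200*800//800+0))
cv2.imwrite("pics/m1.png",np.vstack([row(c),row(d),cv2.resize(t[152:212,171:411-0][:,:240],(800,200))]))
E
```

```text
(no output)
```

View pics/m1.png

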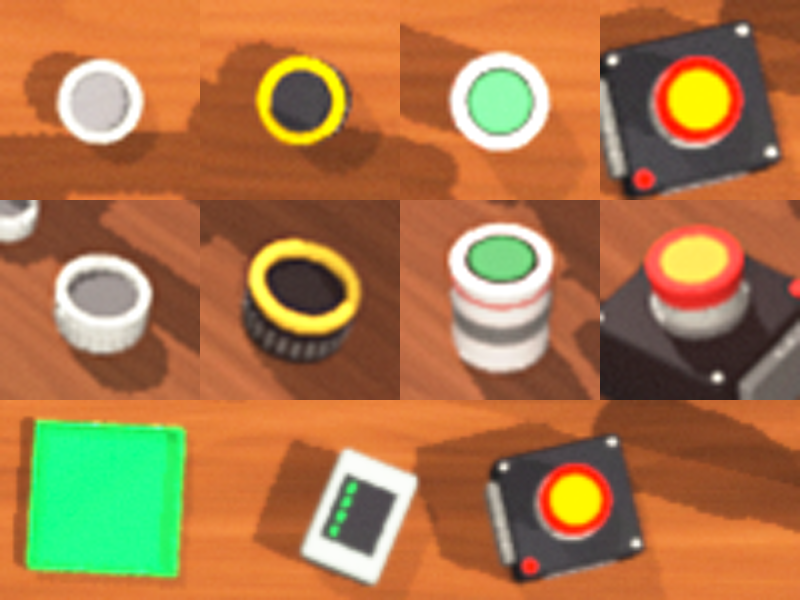

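The mosaic shows the larger ring, the tube, the white lens and the capped camera, with centres near the crop centres, so the choices hold. In the scene view the tube's rim looks slightly tilted. I'll measure it in both cameras.

```bash
cat >> h.py <<'E'
def ell(img,u,v,f,w=25):
    c=crop(img,u,v,w,w); hsv=cv2.cvtColor(c,cv2.COLOR_BGR2HSV).astype(int); m=f(*np.moveaxis(hsv,2,0)).astype(np.uint8)
    cs,_=cv2.findContours(m,cv2.RETR_EXTERNAL,cv2.CHAIN_APPROX_NONE)
    k=max(cs,key=lambda a:cv2.contourArea(a) if cv2.pointPolygonTest(cv2.convexHull(a),(w*8,w*8),False)>=-60 else 0)
    (x,y),ax,an=cv2.fitEllipse(cv2.convexHull(k)); return np.array([u-w+(x+.5)/8-.5,v-w+(y+.5)/8-.5]),np.array(ax)/8,an
def tri(a,b):
    p,q=px2w("top",a,0),px2w("top",a,.1);r,s=px2w("scene",b,0),px2w("scene",b,.1)
    A=np.stack([q-p,-(s-r)],1);l=np.linalg.lstsq(A,r-p,rcond=None)[0];x=p+l[0]*(q-p);y=r+l[1]*(s-r);return (x+y)/2,np.linalg.norm(x-y)
E
python3 - <<'E'
from h import *
t=cv2.imread("pics/top0.png");s=cv2.imread("pics/scene0.png")
yel=lambda h,S,v:(h>22)&(h<35)&(S>120)&(v>120)
cap=lambda h,S,v:(h>12)&(h<35)&(S>120)&(v>200)
grn=lambda h,S,v:(h>45)&(h<90)&(S>60)&(v>60)
wh=lambda h,S,v:(S<40)&(v>190)
amb=lambda h,S,v:(h>5)&(h<25)&(S>150)&(v>120)
for n,a,b,f,z in[("ring",(240,251),(332,238),wh,.032),("tube",(172,257),(402,279),yel,.044),("lens",(312,251),(274,187),grn,.078),("cap",(344,182),(195,196),cap,.108)]:
    A=ell(t,*a,f);B=ell(s,*b,f)
    print(n,A[0].round(1),A[1].round(1),B[0].round(1),B[1].round(1),round(B[2]),"top@z",px2w("top",A[0],z).round(4),"tri",[x.round(4) for x in tri(A[0],B[0])], "expected scene px",w2px("scene",px2w("top",A[0],z)).round(1))
g=lambda h,S,v:(h>40)&(h<80)&(S>120)&(v>120)
c=cv2.cvtColor(t,cv2.COLOR_BGR2HSV)[150:215,170:236].astype(int);m=g(*np.moveaxis(c,2,0)).astype(np.uint8)
k=max(cv2.findContours(m,0,1)[0],key=cv2.contourArea);r=cv2.minAreaRect(k);print("tray",r,px2w("top",np.array(r[0])+[170,150],.018).round(4))
for q in cv2.boxPoints(r): print(px2w("top",q+[170,150],.018).round(3))
E
```

```text
ring [239.6 251. ] [20.2 20.5] [332.  241.2] [24.  24.3] 153 top@z [0.4321 0.1028 0.032 ] tri [array([0.4316, 0.104 , 0.0206]), np.float64(0.0009)] expected scene px [331.7 238. ]
tube [172.  256.6] [21.9 22.2] [401.4 277. ] [21.1 27.7] 115 top@z [0.4111 0.2941 0.044 ] tri [array([0.4109, 0.295 , 0.0404]), np.float64(0.0005)] expected scene px [401.2 275.9]
lens [311.6 250.9] [16.1 16.2] [273.9 184.2] [11.5 17. ] 91 top@z [ 0.4377 -0.1006  0.078 ] tri [array([ 0.4371, -0.1   ,  0.0794]), np.float64(0.0016)] expected scene px [273.3 184.5]
cap [343.2 181.4] [15.6 16. ] [194.1 195.4] [12.1 17.2] 83 top@z [ 0.6304 -0.1817  0.108 ] tri [array([ 0.6296, -0.1809,  0.11  ]), np.float64(0.0016)] expected scene px [193.4 196. ]
tray ((32.34827423095703, 31.079309463500977), (45.685733795166016, 45.33340072631836), 3.3664605617523193) [0.6322 0.2181 0.018 ]
[0.568 0.286 0.018]
[0.701 0.283 0.018]
[0.696 0.15  0.018]
[0.564 0.153 0.018]
```

Emit:
carry_out:
  deltas: "543 -208 0 0 0 0.314 0;543 -208 0 0 0 0.314 0;543 -208 0 0 0 0.314 0;543 -208 0 0 0 0.314 0;543 -208 0 0 0 0.314 0;543 -208 0 0 0 0.314 0;543 -208 0 0 0 0.314 0;543 -208 0 0 0 0.314 0;543 -208 0 0 0 0.314 0;543 -208 0 0 0 0.314 0;543 -208 0 0 0 0.314 0;543 -208 0 0 0 0.314 0"

```text
time_s: 1.6
eef_pos: [0.6288, -0.1825, 0.2309]
eef_rot: [0.0, 1.0, -0.001, -0.001]
wrist_force: [-0.2, -0.9, 0.5]
opening: 0.999
grasp_force: 0.0
```

Emit:
carry_out:
  deltas: "1 -1 60 0 0 0 0;1 -1 110 0 0 0 0;1 -1 135 0 0 0 0;1 -1 148 0 0 0 0;1 -1 155 0 0 0 0;1 -1 155 0 0 0 0;1 -1 155 0 0 0 0"

```text
time_s: 2.48
eef_pos: [0.6316, -0.181, 0.0777]
eef_rot: [0.001, 1.0, -0.0, 0.001]
wrist_force: [0.6, -0.3, 1.0]
opening: 1.002
grasp_force: 0.0
```

```bash
python3 - <<'E'
from h import *
s=vision.camera("scene");t=vision.camera("top")
cv2.imwrite("pics/g1.png",np.hstack([cv2.resize(crop(s,196,200,40,50,5),(400,500)),cv2.resize(crop(t,344,190,40,50,5),(400,500))]))
E
```

```text
(no output)
```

View pics/g1.png

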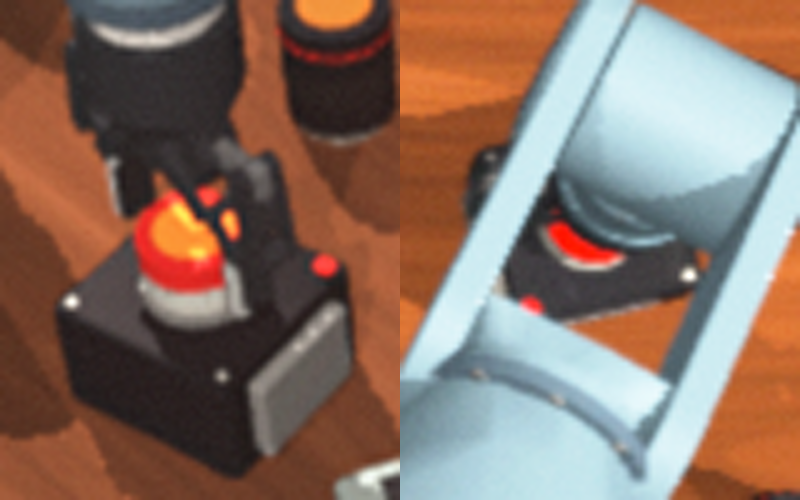

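The fingers straddle the cap, with no contact, at scene (196,200). Closing now.

Emit:
carry_out:
  deltas: "0 0 0 0 0 0 1;0 0 0 0 0 0 1;0 0 0 0 0 0 1;0 0 0 0 0 0 1;0 0 0 0 0 0 1;0 0 0 0 0 0 1;0 0 0 0 0 0 1;0 0 0 0 0 0 1;0 0 -5 0 0 0 1;0 0 -15 0 0 0 1;0 0 -50 0 0 0 1;0 0 -80 0 0 0 1"

```text
time_s: 4.08
eef_pos: [0.6307, -0.1805, 0.1576]
eef_rot: [0.0, 1.0, -0.0, -0.0]
wrist_force: [0.2, -0.3, -1.0]
opening: 0.648
grasp_force: 63.5
```

```bash
python3 - <<'E'
from h import *
s=vision.camera("scene");t=vision.camera("top");cv2.imwrite("pics/s_lift.png",s)
print(sensors.get_obs()["eef_pos"],sensors.get_obs()["opening"])
cv2.imwrite("pics/g2.png",np.hstack([cv2.resize(crop(s,196,190,40,50,5),(400,500)),cv2.resize(crop(t,344,190,40,50,5),(400,500))]))
E
```

```text
[ 0.63320374 -0.18160247  0.16120744] 0.6507908229581655
```

View pics/g2.png

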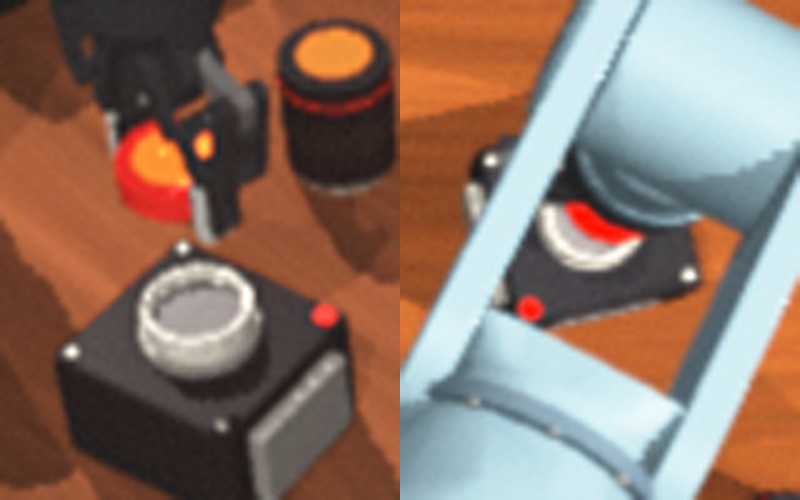

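The cap is held level and the mount is bare, its rim at scene (196,~214). Next the cap goes to the tray.

Emit:
carry_out:
  deltas: "1 -60 0 0 0 0 1;1 -120 0 0 0 0 1;1 -180 0 0 0 0 1;1 -240 0 0 0 0 1;1 -300 0 0 0 0 1;1 -360 0 0 0 0 1;1 -390 0 0 0 0 1;1 -398 40 0 0 0 1;1 -398 90 0 0 0 1;1 -398 125 0 0 0 1;1 -398 135 0 0 0 1;1 -398 135 0 0 0 1"

```text
time_s: 5.68
eef_pos: [0.6316, 0.2174, 0.0209]
eef_rot: [0.0, 1.0, -0.0, -0.001]
wrist_force: [0.7, -0.4, 0.1]
opening: 0.647
grasp_force: 63.5
```

```bash
python3 - <<'E'
from h import *
s=vision.camera("scene");t=vision.camera("top");cv2.imwrite("pics/s1.png",s);cv2.imwrite("pics/t1.png",t)
print(sensors.get_obs()["eef_pos"],sensors.get_obs()["opening"])
cv2.imwrite("pics/g3.png",np.hstack([crop(s,310,300,50,60,5)[:, :500],crop(t,344,182,30,60,5)]))
E
```

```text
[0.63329401 0.21765742 0.02313796] 0.6507923772578059
```

View pics/g3.png

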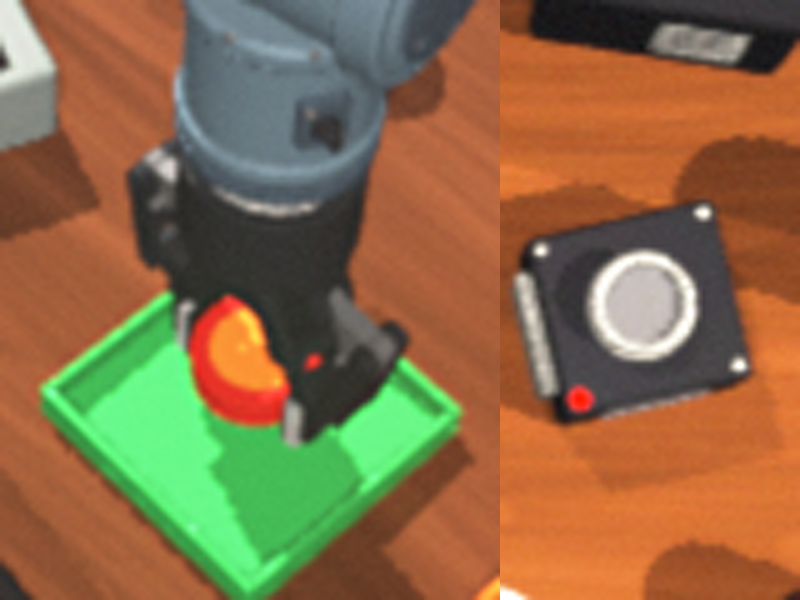

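The cap is held level over the tray's middle, and the bare mount shows at top (344,182). I'll lower gently.

Emit:
carry_out:
  deltas: "0 0 8 0 0 0 1;0 0 15 0 0 0 1;0 0 18 0 0 0 1;0 0 20 0 0 0 1;0 0 20 0 0 0 1;0 0 20 0 0 0 1"

```text
time_s: 6.52
eef_pos: [0.632, 0.2175, 0.0015]
eef_rot: [-0.0, 1.0, -0.0, 0.0]
wrist_force: [-0.7, 0.3, -0.9]
opening: 0.651
grasp_force: 63.5
```

```bash
python3 - <<'E'
from h import *
t=cv2.imread("pics/t1.png");s=cv2.imread("pics/s1.png")
wh=lambda h,S,v:(S<40)&(v>170)
A=ell(t,343,182,wh,18)
print(A,px2w("top",A[0],.092).round(4))
u=np.round(w2px("scene",px2w("top",A[0],.092))).astype(int);print(u)
# inner socket grey edge in top
inn=lambda h,S,v:(S<40)&(v>110)&(v<185)
print(ell(t,343,182,inn,12))
# offsets: cap before
print(sensors.get_obs()["wrist_force"],sensors.get_obs()["eef_pos"])
E
```

```text
(array([342.25400162, 182.64230156]), array([21.23874855, 21.67526245]), 10.90208625793457) [ 0.6289 -0.1809  0.092 ]
[195 200]
(array([342.09676552, 182.69341755]), array([22.51890755, 22.91492653]), 30.994678497314453)
[-0.66237857  0.28827151 -0.90996241] [0.63202045 0.21752609 0.00145657]
```

Emit:
carry_out:
  deltas: "0 0 1 0 0 0 1;0 0 2 0 0 0 1;0 0 3 0 0 0 1;0 0 3 0 0 0 1"

```text
time_s: 7.02
eef_pos: [0.6321, 0.2176, 0.0001]
eef_rot: [0.0, 1.0, -0.0, 0.0]
wrist_force: [-5.4, -0.9, 11.0]
opening: 0.651
grasp_force: 69.7
```

```bash
cat >> h.py <<'E'
from scipy.optimize import least_squares
def rimfit(n,img,u,v,f,z,r,w=25):
    """fit circle of radius r at height z to the far-side silhouette"""
    c=crop(img,u,v,w,w); hsv=cv2.cvtColor(c,cv2.COLOR_BGR2HSV).astype(int); m=f(*np.moveaxis(hsv,2,0)).astype(np.uint8)
    k=max(cv2.findContours(m,cv2.RETR_EXTERNAL,cv2.CHAIN_APPROX_NONE)[0],key=lambda a:cv2.contourArea(cv2.convexHull(a)))
    P=np.array([px2w(n,[u-w+(x+.5)/8-.5,v-w+(y+.5)/8-.5],z)[:2] for x,y in cv2.convexHull(k)[:,0]])
    E=vision.camera_model(n)["extrinsics"];C=(-E[:3,:3].T@E[:3,3])[:2]
    g=P.mean(0)
    for _ in range(4):
        Q=P[(P-g)@(g-C)/np.linalg.norm(g-C)>-.2*r]
        s=least_squares(lambda p:np.hypot(*(Q-p[:2]).T)-p[2]-r,[*g,0],loss="soft_l1",f_scale=.001) if False else least_squares(lambda p:np.hypot(*(Q-p).T)-r,g,loss="soft_l1",f_scale=.001)
        g=s.x
    return g.round(4),round(float(np.sqrt(np.mean(s.fun**2))),4)
E
python3 - <<'E'
from h import *
t=cv2.imread("pics/t1.png");t0=cv2.imread("pics/top0.png");s=cv2.imread("pics/s1.png");s0=cv2.imread("pics/scene0.png")
wh=lambda h,S,v:(S<45)&(v>150)
yel=lambda h,S,v:(h>20)&(h<35)&(S>120)&(v>110)
print("mount",rimfit("top",t,343,182,wh,.092,.027,16),rimfit("scene",s,195,200,wh,.092,.027,18))
print("ring",rimfit("top",t0,240,251,wh,.032,.028,16),rimfit("scene",s0,332,239,wh,.032,.028,18))
print("tube",rimfit("top",t0,172,257,yel,.044,.030,18),rimfit("scene",s0,401,277,yel,.044,.030,20))
print("lens",rimfit("top",t0,312,251,wh,.078,.032,18),rimfit("scene",s0,274,185,wh,.078,.032,20))
E
```

```text
mount (array([ 0.6321, -0.1836]), 0.0017) (array([ 0.627 , -0.1831]), 0.0006)
ring (array([0.432 , 0.1045]), 0.0005) (array([0.4304, 0.1036]), 0.0005)
tube (array([0.4112, 0.2967]), 0.001) (array([0.4115, 0.2951]), 0.0005)
lens (array([ 0.4373, -0.102 ]), 0.0006) (array([ 0.4348, -0.1012]), 0.0006)
```

Emit:
carry_out:
  deltas: "0 0 -2 0 0 0 0.33;0 0 -2 0 0 0 0.31;0 0 -2 0 0 0 0.29;0 0 -2 0 0 0 0.26;0 0 -2 0 0 0 0.22;0 0 -2 0 0 0 0.2;0 0 -10 0 0 0 0.2;0 0 -30 0 0 0 0.2;0 0 -70 0 0 0 0.1;0 0 -130 0 0 0 0;0 0 -130 0 0 0 0;0 0 -130 0 0 0 0"

```text
time_s: 8.52
eef_pos: [0.6322, 0.2176, 0.1297]
eef_rot: [-0.0, 1.0, -0.0, 0.001]
wrist_force: [-1.2, -1.2, -0.9]
opening: 0.998
grasp_force: 0.0
```

Emit:
carry_out:
  deltas: "-54 31 0 0 0 0 0;-108 61 0 0 0 0 0;-162 92 0 0 0 0 0;-195 110 0 0 0 0 0;-201 113 0 0 0 0 0;-201 113 50 0 0 0 0;-201 113 90 0 0 0 0;-201 113 110 0 0 0 0;-201 113 110 0 0 0 0;-201 113 110 0 0 0 0"

```text
time_s: 9.78
eef_pos: [0.4316, 0.1047, 0.0187]
eef_rot: [-0.0, 1.0, 0.0, 0.0]
wrist_force: [0.3, -0.6, 0.1]
opening: 1.003
grasp_force: 0.0
```

```bash
python3 - <<'E'
from h import *
s=vision.camera("scene");t=vision.camera("top");cv2.imwrite("pics/s2.png",s);cv2.imwrite("pics/t2.png",t)
print(sensors.get_obs()["eef_pos"],sensors.get_obs()["opening"])
cv2.imwrite("pics/g4.png",np.hstack([crop(s,325,270,50,75,5)[:600],crop(t,210,200,30,75,5)[:600]])[:600])
E
```

```text
[0.4320119  0.10465589 0.01927521] 1.0026642529932663
```

View pics/g4.png

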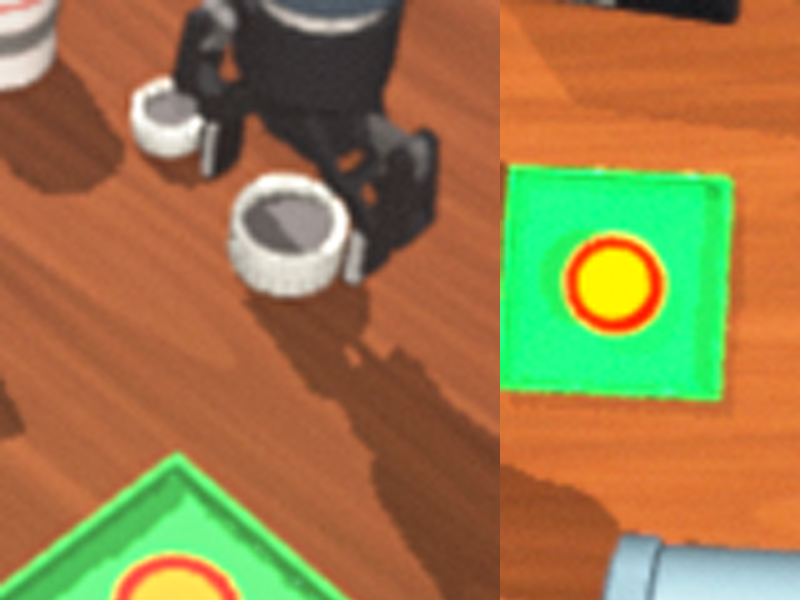

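The cap lies flat in mid-tray (top ~(203,182)), and the fingers straddle the larger ring without touching the small one. I'll lower 13 mm and grip.

Emit:
carry_out:
  deltas: "0 0 9 0 0 0 0;0 0 13 0 0 0 0;0 0 13 0 0 0 0.2;0 0 13 0 0 0 1;0 0 13 0 0 0 1;0 0 13 0 0 0 1;0 0 13 0 0 0 1;0 0 13 0 0 0 1;0 0 13 0 0 0 1;0 0 13 0 0 0 1;0 0 13 0 0 0 1"

```text
time_s: 11.25
eef_pos: [0.4308, 0.1045, 0.0057]
eef_rot: [0.0, 1.0, -0.0, -0.0]
wrist_force: [-1.6, -0.6, 4.6]
opening: 0.637
grasp_force: 62.5
```

Emit:
carry_out:
  deltas: "0 0 -10 0 0 0 1;0 0 -60 0 0 0 1;0 0 -110 0 0 0 1;20 28 -150 0 0 0 1;53 77 -150 0 0 0 1;88 126 -150 0 0 0 1;123 177 -150 0 0 0 1;158 227 -150 0 0 0 1;185 265 -150 0 0 0 1;197 283 -150 0 0 0 1;199 286 -150 0 0 0 1;199 286 -150 0 0 0 1"

```text
time_s: 12.75
eef_pos: [0.6292, -0.1808, 0.1552]
eef_rot: [-0.0, 1.0, -0.0, -0.0]
wrist_force: [-0.1, 0.4, -0.5]
opening: 0.64
grasp_force: 63.9
```

Emit:
carry_out:
  deltas: "0 0 15 0 0 0 1;0 0 30 0 0 0 1;0 0 40 0 0 0 1;0 0 47 0 0 0 1;0 0 47 0 0 0 1;0 0 47 0 0 0 1"

```text
time_s: 13.5
eef_pos: [0.6301, -0.1817, 0.1087]
eef_rot: [0.0, 1.0, -0.0, 0.0]
wrist_force: [-0.8, 0.1, -1.4]
opening: 0.637
grasp_force: 63.9
```

```bash
python3 - <<'E'
from h import *
s=vision.camera("scene");t=vision.camera("top");cv2.imwrite("pics/s3.png",s);cv2.imwrite("pics/t3.png",t)
print(sensors.get_obs()["eef_pos"],sensors.get_obs()["opening"])
cv2.imwrite("pics/g5.png",np.hstack([crop(s,196,195,30,40,7),crop(t,344,182,25,40,7)]))
E
```

```text
[ 0.63018912 -0.18173752  0.10894803] 0.6366375007624506
```

View pics/g5.png

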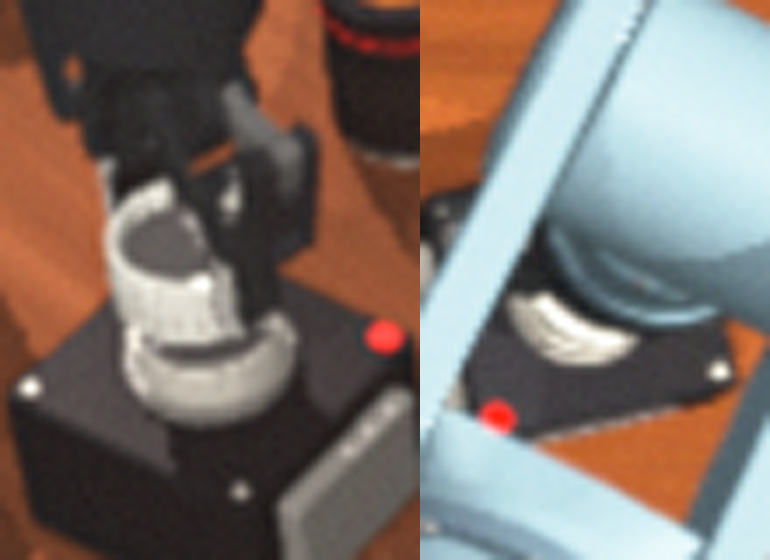

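The ring hangs about 11 mm above the mount and looks slightly left of it in the scene crop. I'll check with a projected overlay.

```bash
python3 - <<'E'
from h import *
s=cv2.imread("pics/s3.png");s1=cv2.imread("pics/s1.png");t1=cv2.imread("pics/t1.png")
def ov(n,img,u,v,circs,w=28,h=36,k=7):
    c=crop(img,u,v,w,h,k)
    for (x,y,z,r,col) in circs:
        P=np.array([(w2px(n,[x+r*np.cos(a),y+r*np.sin(a),z])-[u-w,v-h]+.5)*k for a in np.linspace(0,6.3,60)])
        cv2.polylines(c,[P.astype(int)],False,col,1)
    return c
R_,G,B=(0,0,255),(0,255,0),(255,100,0)
m=[(.63,-.182,.092,.027,R_),(.63,-.182,.092,.0245,R_),(.63,-.182,.076,.030,R_)]
ring=[(.6301,-.1817,.135,.028,G),(.6301,-.1817,.135,.0245,G),(.6301,-.1817,.109,.028,G)]
cv2.imwrite("pics/o1.png",np.hstack([ov("scene",s,196,195,ring+m[2:]),ov("scene",s1,196,195,m)])[:, :800])
cv2.imwrite("pics/o1.png",cv2.resize(np.hstack([ov("scene",s,196,195,ring+m[2:],22),ov("scene",s1,196,200,m,20,36),ov("top",t1,343,182,m,18,36)]),(800,480)))
E
```

```text
(no output)
```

View pics/o1.png

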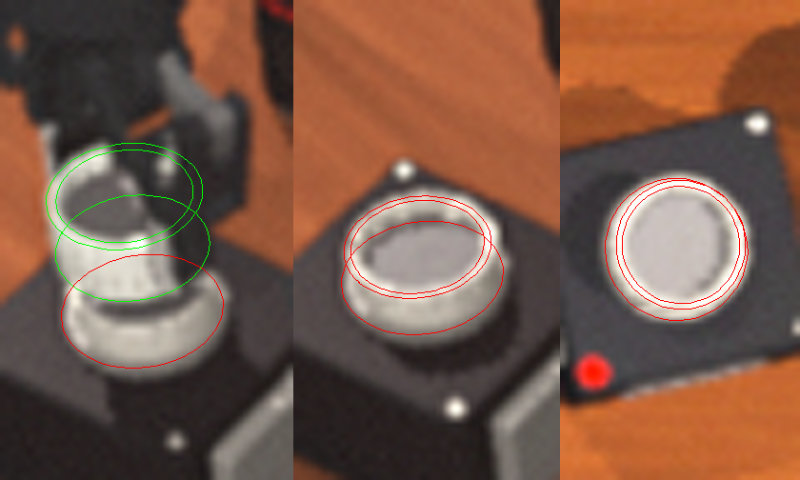

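The overlay matches both the ring and the mount within about 1 mm. Lowering.

Emit:
carry_out:
  deltas: "-0.5 0 5 0 0 0 1;-0.5 0 9 0 0 0 1;-0.5 0 12 0 0 0 1;-0.5 0 14 0 0 0 1;-0.5 0 15 0 0 0 1;-0.5 0 15 0 0 0 1"

```text
time_s: 14.35
eef_pos: [0.6293, -0.1815, 0.0933]
eef_rot: [0.0, 1.0, -0.0, -0.0]
wrist_force: [-0.3, -0.2, -0.4]
opening: 0.633
grasp_force: 63.9
```

Emit:
carry_out:
  deltas: "0 0 1 0 0 0 1;0 0 1.5 0 0 0 1;0 0 2 0 0 0 1;0 0 2 0 0 0 1"

```text
time_s: 14.85
eef_pos: [0.6293, -0.1815, 0.0918]
eef_rot: [0.0, 1.0, -0.0, 0.0]
wrist_force: [-2.1, 0.1, 4.0]
opening: 0.635
grasp_force: 64.3
```

Contact came at the expected height, so the ring is seated. Releasing, lifting, then going to the tube.

Emit:
carry_out:
  deltas: "0 0 0 0 0 0 0.3;0 0 0 0 0 0 0.2;0 0 0 0 0 0 0;0 0 0 0 0 0 0;0 0 0 0 0 0 0;0 0 -15 0 0 0 0;0 0 -60 0 0 0 0;0 0 -80 0 0 0 0"

```text
time_s: 15.85
eef_pos: [0.631, -0.1823, 0.1754]
eef_rot: [0.001, 1.0, -0.0, 0.003]
wrist_force: [1.1, -0.8, 0.1]
opening: 0.999
grasp_force: 0.0
```

Emit:
carry_out:
  deltas: "-25 -55 0 0 0 0 0;-50 -109 0 0 0 0 0;-75 -164 0 0 0 0 0;-100 -218 0 0 0 0 0;-125 -273 0 0 0 0 0;-150 -328 0 0 0 0 0;-175 -382 0 0 0 0 0;-200 -437 0 0 0 0 0;-215 -470 0 0 0 0 0;-218 -477 40 0 0 0 0;-218 -477 80 0 0 0 0;-218 -477 80 0 0 0 0"

```text
time_s: 17.35
eef_pos: [0.4087, 0.2947, 0.0888]
eef_rot: [0.001, 1.0, 0.0, -0.003]
wrist_force: [-0.5, -0.1, 1.0]
opening: 1.003
grasp_force: 0.0
```

```bash
python3 - <<'E'
from h import *
s=vision.camera("scene");t=vision.camera("top");cv2.imwrite("pics/s4.png",s);cv2.imwrite("pics/t4.png",t)
print(sensors.get_obs()["eef_pos"])
wh=lambda h,S,v:(S<45)&(v>150)
print("ring",rimfit("top",t,343,182,wh,.118,.028,16),rimfit("scene",s,194,192,wh,.118,.028,18))
A=ell(t,343,182,wh,16);print(A)
cv2.imwrite("pics/g6.png",np.hstack([crop(s,196,195,30,40,7),crop(s,401,275,25,40,7)]))
E
```

```text
[0.41188434 0.29567973 0.09225489]
ring (array([ 0.6324, -0.1839]), 0.0011) (array([ 0.6283, -0.1826]), 0.0004)
(array([343.03358269, 181.73358917]), array([22.47507477, 24.30684662]), 37.45069885253906)
```

View pics/g6.png

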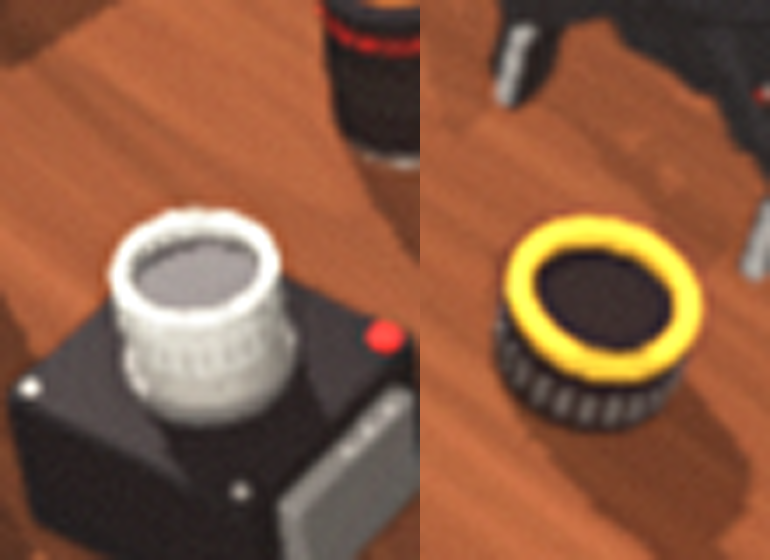

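The ring sits upright and fully home on the mount, and the tube is centred between the open fingers. I'll lower to the tube and grip it.

Emit:
carry_out:
  deltas: "-0.5 0 40 0 0 0 0;-0.5 0 65 0 0 0 0;-0.5 0 78 0 0 0 0;-0.5 0 82 0 0 0 0;-0.5 0 82 0 0 0 1;-0.5 0 82 0 0 0 1;-0.5 0 82 0 0 0 1;-0.5 0 82 0 0 0 1;-0.5 0 82 0 0 0 1;-0.5 0 82 0 0 0 1;-0.5 0 82 0 0 0 1;-0.5 0 82 0 0 0 1"

```text
time_s: 18.95
eef_pos: [0.412, 0.2959, 0.0109]
eef_rot: [-0.0, 1.0, 0.0, 0.001]
wrist_force: [-1.3, -1.7, 6.0]
opening: 0.686
grasp_force: 63.8
```

Emit:
carry_out:
  deltas: "0 0 -10 0 0 0 1;0 0 -60 0 0 0 1;0 0 -120 0 0 0 1;0 0 -170 0 0 0 1;25 55 -180 0 0 0 1;50 109 -180 0 0 0 1;75 164 -180 0 0 0 1;100 218 -180 0 0 0 1;125 273 -180 0 0 0 1;150 328 -180 0 0 0 1;175 382 -180 0 0 0 1;200 437 -180 0 0 0 1"

```text
time_s: 20.45
eef_pos: [0.6114, -0.1432, 0.1902]
eef_rot: [0.0, 1.0, -0.0, 0.0]
wrist_force: [0.2, 0.5, -2.0]
opening: 0.691
grasp_force: 65.4
```

```bash
python3 - <<'E'
from h import *
print(sensors.get_obs()["eef_pos"],sensors.get_obs()["dq"].round(3))
E
```

```text
[ 0.61135579 -0.14322874  0.1902298 ] [-0.551  0.598 -0.764  0.004  0.161 -0.55 ]
```

Emit:
carry_out:
  deltas: "12 27 0 0 0 0 1;18 40 5 0 0 0 1;18 40 30 0 0 0 1;18 40 45 0 0 0 1;18 40 52 0 0 0 1;18 40 52 0 0 0 1;18 40 52 0 0 0 1"

```text
time_s: 21.32
eef_pos: [0.6294, -0.1814, 0.1383]
eef_rot: [0.0, 1.0, 0.0, 0.001]
wrist_force: [-0.7, 0.3, -1.3]
opening: 0.689
grasp_force: 65.3
```

```bash
cat >> h.py <<'E'
def ov(n,img,u,v,circs,w=28,h=36,k=7):
    c=crop(img,u,v,w,h,k)
    for (x,y,z,r,col) in circs:
        P=np.array([(w2px(n,[x+r*np.cos(a),y+r*np.sin(a),z])-[u-w,v-h]+.5)*k for a in np.linspace(0,6.3,60)])
        cv2.polylines(c,[P.astype(int)],False,col,1)
    return c
E
python3 - <<'E'
from h import *
s=vision.camera("scene");cv2.imwrite("pics/s5.png",s);p=tcp()[0];print(p)
b=p[2]-.0109;x,y=p[:2];G=(0,255,0);R_=(0,0,255)
tube=[(x,y,b+.044,.030,G),(x,y,b+.006,.030,G)]
ring=[(.6293,-.1815,.118,.028,R_),(.6293,-.1815,.118,.0245,R_)]
cv2.imwrite("pics/o2.png",np.hstack([ov("scene",s,194,190,tube+ring),ov("scene",cv2.imread("pics/s4.png"),194,190,ring)]))
E
```

```text
[ 0.62939899 -0.1815416   0.13840724]
```

View pics/o2.png

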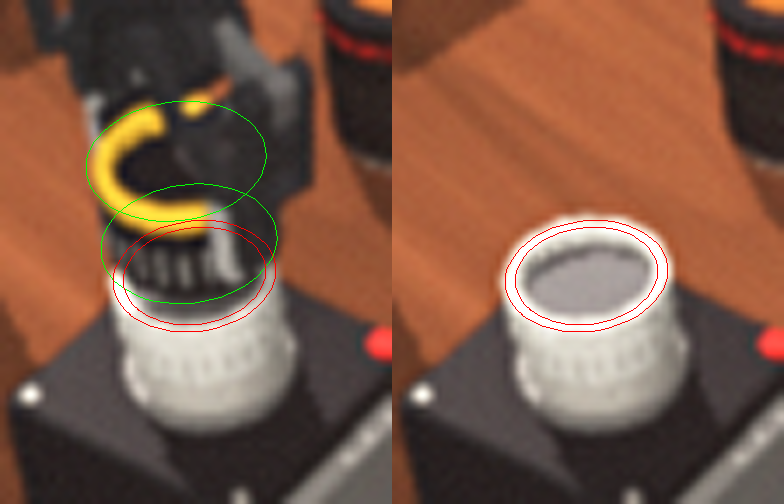

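The tube hangs upright about 9 mm above the ring, within 2 mm of centred. I'll shift +1 mm in x and lower it.

Emit:
carry_out:
  deltas: "1 0 5 0 0 0 1;1 0 9 0 0 0 1;1 0 12 0 0 0 1;1 0 13 0 0 0 1;1 0 13 0 0 0 1"

```text
time_s: 22.0
eef_pos: [0.6297, -0.1815, 0.1241]
eef_rot: [-0.0, 1.0, -0.0, -0.0]
wrist_force: [-0.1, 0.7, -2.1]
opening: 0.686
grasp_force: 65.3
```

Emit:
carry_out:
  deltas: "0 0 1 0 0 0 1;0 0 1.5 0 0 0 1;0 0 2 0 0 0 1;0 0 2.5 0 0 0 1;0 0 2.5 0 0 0 1"

```text
time_s: 22.62
eef_pos: [0.6299, -0.1815, 0.1229]
eef_rot: [0.0, 1.0, -0.0, 0.0]
wrist_force: [-3.6, 1.4, 5.9]
opening: 0.689
grasp_force: 66.1
```

Contact came at the expected height. Releasing and going on to the white lens.

Emit:
carry_out:
  deltas: "0 0 0 0 0 0 0.25;0 0 0 0 0 0 0.15;0 0 0 0 0 0 0;0 0 0 0 0 0 0;0 0 0 0 0 0 0;0 0 -15 0 0 0 0;0 0 -65 0 0 0 0;0 0 -75 0 0 0 0;0 0 -75 0 0 0 0"

```text
time_s: 23.75
eef_pos: [0.6305, -0.1818, 0.1987]
eef_rot: [0.001, 1.0, -0.0, 0.001]
wrist_force: [-0.9, 0.8, -0.2]
opening: 0.999
grasp_force: 0.0
```

Emit:
carry_out:
  deltas: "-57 -24 0 0 0 0 0;-114 -48 0 0 0 0 0;-171 -72 0 0 0 0 0;-190 -79 0 0 0 0 0;-193 -80 40 0 0 0 0;-193 -80 60 0 0 0 0;-193 -80 60 0 0 0 0;-193 -80 60 0 0 0 0"

```text
time_s: 24.75
eef_pos: [0.4369, -0.1015, 0.137]
eef_rot: [-0.0, 1.0, -0.0, -0.0]
wrist_force: [0.2, 0.1, 0.0]
opening: 1.001
grasp_force: 0.0
```

```bash
python3 - <<'E'
from h import *
s=vision.camera("scene");t=vision.camera("top");cv2.imwrite("pics/s6.png",s);cv2.imwrite("pics/t6.png",t)
p=tcp()[0];print(p)
yel=lambda h,S,v:(h>20)&(h<35)&(S>120)&(v>110)
print("tube",rimfit("top",t,344,181,yel,.156,.030,18),rimfit("scene",s,192,182,yel,.156,.030,20))
G=(0,255,0)
cv2.imwrite("pics/g7.png",np.hstack([ov("scene",s,194,190,[(.63,-.1815,.156,.030,G)]),crop(s,270,180,28,36,7)]))
E
```

```text
[ 0.43741593 -0.10176272  0.13758047]
tube (array([ 0.6312, -0.1845]), 0.0015) (array([ 0.6267, -0.1829]), 0.0004)
```

View pics/g7.png

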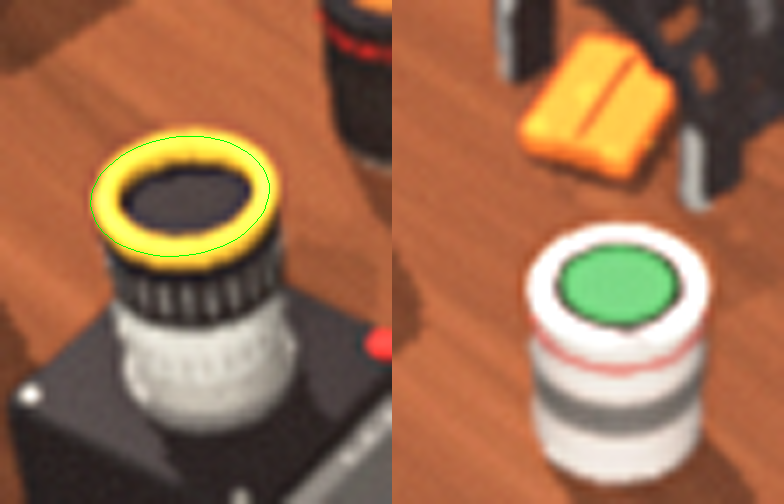

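The tube is seated and upright with its rim at scene (192,182), and the lens is clear for grasping.

Emit:
carry_out:
  deltas: "-0.5 0 50 0 0 0 0;-0.5 0 85 0 0 0 0;-0.5 0 98 0 0 0 0;-0.5 0 102 0 0 0 0;-0.5 0 102 0 0 0 1;-0.5 0 102 0 0 0 1;-0.5 0 102 0 0 0 1;-0.5 0 102 0 0 0 1;-0.5 0 102 0 0 0 1;-0.5 0 102 0 0 0 1;-0.5 0 102 0 0 0 1;-0.5 0 102 0 0 0 1"

```text
time_s: 26.35
eef_pos: [0.4374, -0.1016, 0.0363]
eef_rot: [0.0, 1.0, -0.0, 0.001]
wrist_force: [-1.6, 3.8, 6.3]
opening: 0.737
grasp_force: 64.9
```

Emit:
carry_out:
  deltas: "0 0 -10 0 0 0 1;0 0 -50 0 0 0 1;0 0 -100 0 0 0 1;0 0 -150 0 0 0 1;0 0 -180 0 0 0 1;10 4 -182 0 0 0 1;55 23 -182 0 0 0 1;105 44 -182 0 0 0 1;150 62 -182 0 0 0 1;180 75 -182 0 0 0 1;192 80 -182 0 0 0 1;192 80 -182 0 0 0 1"

```text
time_s: 27.85
eef_pos: [0.6277, -0.1813, 0.2145]
eef_rot: [-0.001, 1.0, -0.0, -0.002]
wrist_force: [-1.4, -0.1, -4.8]
opening: 0.738
grasp_force: 68.4
```

Emit:
carry_out:
  deltas: "0 0 10 0 0 0 1;0 0 18 0 0 0 1;0 0 20 0 0 0 1;0 0 20 0 0 0 1"

```text
time_s: 28.35
eef_pos: [0.628, -0.1814, 0.1968]
eef_rot: [-0.0, 1.0, -0.0, -0.0]
wrist_force: [0.1, -0.4, -4.3]
opening: 0.738
grasp_force: 68.4
```

```bash
python3 - <<'E'
from h import *
s=vision.camera("scene");cv2.imwrite("pics/s7.png",s);p=tcp()[0];print(p)
b=p[2]-.0363;x,y=p[:2];G=(0,255,0);R_=(0,0,255)
cv2.imwrite("pics/o3.png",np.hstack([ov("scene",s,190,178,[(x,y,b+.078,.032,G),(x,y,b+.006,.032,G),(.629,-.181,.156,.03,R_)]),ov("scene",cv2.imread("pics/s6.png"),190,178,[(.629,-.181,.156,.03,R_)])]))
E
```

```text
[ 0.62826077 -0.18147819  0.19705945]
```

View pics/o3.png

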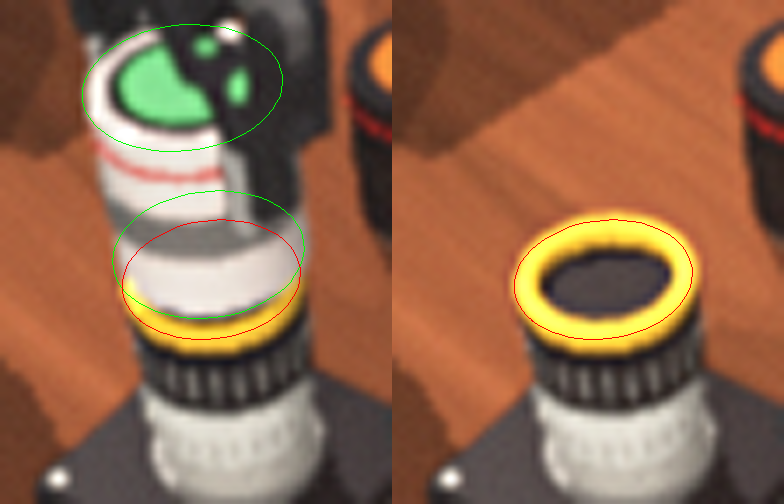

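The lens hangs upright and matches its overlay, and the tube rim matches too, within about 1 mm. Lowering slowly.

Emit:
carry_out:
  deltas: "1 0 4 0 0 0 1;1 0 7 0 0 0 1;1 0 9 0 0 0 1;1 0 9 0 0 0 1"

```text
time_s: 28.9
eef_pos: [0.6291, -0.1814, 0.1874]
eef_rot: [-0.0, 1.0, -0.0, -0.0]
wrist_force: [-0.5, -0.1, -4.7]
opening: 0.735
grasp_force: 68.4
```

Emit:
carry_out:
  deltas: "0 0 1 0 0 0 1;0 0 1.5 0 0 0 1;0 0 2 0 0 0 1;0 0 2 0 0 0 1"

```text
time_s: 29.4
eef_pos: [0.6296, -0.1817, 0.1866]
eef_rot: [0.0, 1.0, -0.0, 0.0]
wrist_force: [-0.9, -0.2, 0.9]
opening: 0.739
grasp_force: 68.6
```

Emit:
carry_out:
  deltas: "0 0 0.5 0 0 0 1;0 0 0.5 0 0 0 1;0 0 0.5 0 0 0 1"

```text
time_s: 29.78
eef_pos: [0.6298, -0.1819, 0.1864]
eef_rot: [0.001, 1.0, -0.0, 0.001]
wrist_force: [-1.9, -1.3, 5.8]
opening: 0.732
grasp_force: 69.2
```

Emit:
carry_out:
  deltas: "0 0 0 0 0 0 0.22;0 0 0 0 0 0 0.12;0 0 0 0 0 0 0;0 0 0 0 0 0 0;0 0 0 0 0 0 0;0 0 -15 0 0 0 0;0 0 -60 0 0 0 0;0 0 -100 0 0 0 0;-50 -30 -100 0 0 0 0;-100 -60 -100 0 0 0 0;-150 -90 -100 0 0 0 0;-150 -90 -100 0 0 0 0"

```text
time_s: 31.28
eef_pos: [0.4765, -0.0893, 0.286]
eef_rot: [-0.0, 1.0, 0.001, 0.0]
wrist_force: [1.4, -0.1, 1.6]
opening: 0.998
grasp_force: 0.0
```

Emit:
carry_out:
  deltas: "-50 -30 0 0 0 0 0;-100 -60 0 0 0 0 0;-100 -60 0 0 0 0 0;-100 -60 0 0 0 0 0"

```text
time_s: 31.78
eef_pos: [0.3807, -0.0321, 0.2868]
eef_rot: [0.001, 1.0, -0.0, 0.002]
wrist_force: [0.2, -0.4, -0.8]
opening: 1.001
grasp_force: 0.0
```

```bash
python3 - <<'E'
from h import *
s=vision.camera("scene");cv2.imwrite("pics/s8.png",s);print(tcp()[0])
e=s[90:360,90:450];cv2.imwrite("pics/f.png",cv2.resize(e,(800,600),interpolation=cv2.INTER_CUBIC))
E
```

```text
[ 0.38073257 -0.03226217  0.28645603]
```

View pics/f.png

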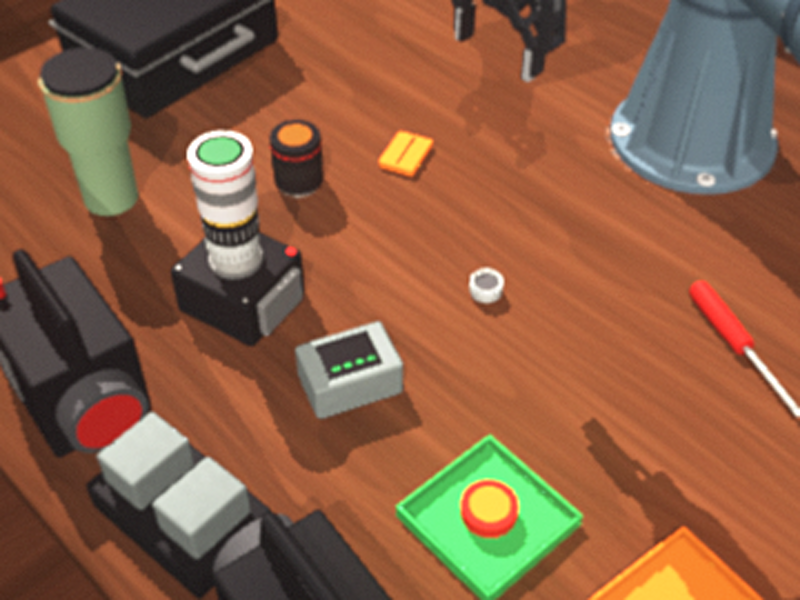

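The column stands upright (crop (228,200)), the cap lies flat in the green tray (488,508), and the bystanders look unmoved.

```bash
python3 -c "
from bench import ctrl
print(ctrl.hand_in())"
```

```text
the job is handed in; nothing more can be done
None
```

The job is handed in: the cap lies flat in the green tray, the ring, tube and white lens are stacked upright and seated on the mount, the gripper holds nothing, and the black lens, battery and mug were left alone; it took about 32 s of the 118 s allowed, and no verdict was returned.

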